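# Slide the spacer plate out over the end of the bottle filler

## Robot

A 7-joint arm with a two-finger parallel gripper is mounted at the origin on the work surface. World frame = base frame: x ahead of the robot, y to its left, z up, the work surface at z = 0. Lengths are in m, angles in rad, forces in N, time in s.
With the tool pointing down it reaches from about 0.425 to 0.875 m from the base axis. Payload 4.7 kg.
Tool frame: the origin (TCP) lies at the very end of the fingers, on their centre line; the grasp point (between the pads) lies 19 mm behind it; z points along the fingers, y is the line along which they close (so a half turn about z gives the same grasp; the last joint's range is limited). The gripper opens to 87 mm and grips with 3 to 60 N. Pads are 19 mm wide; open, the fingers measure 117 mm over their backs; the gripper's body (75 mm by 190 mm) begins 51 mm behind the grasp point.
Start: joints at [1.26, 0.321, -0.07, 1.45, 0.023, 1.371, -0.057], TCP at [0.207, -0.616, 0.223] pointing down, gripper open.
Joint ranges: [-2.86, 2.86], [-0.3, 2.09], [-1.38, 1.24], [0.06, 2.45], [-1.56, 4.7], [0.09, 2.05], [-2.69, 2.69]. Speed limits (rad/s): [2.57, 2.57, 3.14, 3.14, 3.14, 3.14, 3.14].

## Interface

Orientations are given as a rotation vector (axis times angle).
In Python, from bench import ctrl, imaging, ticket gives the robot as it stands.
- The arm moves only by the tool jog_arm, never from a script. Its argument "rows" is text: rows parted by semicolons, each of 7 numbers parted by spaces: the shift along the tool's x, y, z in cm, then the turn, a rotation vector about the tool's x, y, z in rad, then the closure, from -1 (fully open) to 1 (shut), so that 0 is half open. A call has 1 to 5 rows; each row shifts and turns the commanded pose from where the row before left it, along the tool's axes as they then stand; what a row does not reach is not made up. A row lasts 1/8 s, in which the tool goes at most 62.5 mm and 10.7 degrees, less where a joint would pass 70% of its speed; a pose out of reach is approached as far as the arm can. A call with a gripper value outside its range is refused whole. The fingers move at their own pace and stop on an object; "force" is the grip in N (left out, the last holds). Time passes only in rows, so rows that do not move let the fingers close. It gives the time, the measured TCP pose, the force, the opening and the grip force at its end, in the units of the state.
- ctrl.get_state(): the state, without advancing time (a new reading comes with each control period).
- imaging.get_image(name): name is "side" or "top" or "wrist"; returns a dict with "img" (420x560x3 uint8, blue, green, red), "vertical_fov" (degrees; the focal length in pixels is half the picture's height over the tangent of half this angle, whatever the lens; pixels are square), "cx", "cy" (the principal point, pixels), "origin" and "orientation" of the camera in the world. Camera axes: x right, y down, z forward; pixel columns grow to the right and rows downward; lengths in m; the calibration is good to about 2 mm. The wrist camera is an equidistant fisheye: a pixel r from the principal point sees the ray r / f radians off the axis. A picture is of the moment at which its call begins. There is no depth.
- ticket.close_job(): hands the job in; it is judged then, once.
The state is a dict: "time": time; "joint_positions": joint angles; "qd": joint speeds; "joint_torque": joint torques, N m; "position": TCP position; "tool_rot": TCP orientation; "ft_force": force on the tool from outside, world axes, zero at the start; "torque": the same for the moment, N m; "grip_width": opening from 0.0 (shut) to 1.0 (fully open); "grip_force": force on a finger pad.
Only numpy, scipy, OpenCV 4.12 (cv2) and the standard library are available. Lean on these libraries where they do the work, as an engineer would, in place of code of your own. Each camera call takes 0.05 s, during which the arm holds its last target. There are 200 camera calls.

## Task

We are changing the bottle filler over to another bottle size. On the filler's base, push the bare aluminium spacer plate steadily along its channel, away from the filling heads, until about 5 cm of it (a bit under a third of its length) sticks out over the open end of the base, so that the next person can take it by its edge. Only push it: keep it lying flat, do not lift it, and leave the blue plate, the bottles and the other things on the bench where they are.

Things in the scene. Friction and masses are not known exactly. Their poses are not given: they have to be found in the camera images.
- filler: Two-head bottle filler, fixed. Its base is a long black deck, 230 mm wide (its x), 640 mm long (its y), surface 40 mm above the bench. Origin: on the bench under the deck, midway across, 160 mm from the open end. Its y axis runs along the channels towards the open end, where the deck simply stops, without lip, at y = +160 mm; the bench lies 40 mm below.
- rail_mid (a point): On top of the middle one of three steel rails, 50 mm above the bench, at the filler's x = 0, y = -40 mm. The rails are 8 mm wide, stand 10 mm above the deck at x = -101, 0 and +101 mm, run from y = -240 to +160 mm, and leave two parallel channels 93 mm wide, centred on x = -50.5 and +50.5 mm.
- heads (a point): Midway between the tips of the two filling heads, 275 mm above the bench, at the filler's x = 0, y = -360 mm. The heads (orange bungs, black valves, levers, up to 430 mm high; pressure gauge to 476 mm) stand over x = -50.5 and +50.5 mm, on columns at y = -445 mm. Between y = -300 mm and the open end only the two plates lie on the deck, with free air above.
- open_end (a point): Middle of the deck's open end, on the deck's upper edge, 40 mm above the bench. Same axes as the filler: y points out over the end, z up.
- alu_plate: The plate to push: bare aluminium, 86 mm wide (its x), 160 mm long (its y) and 6 mm thick, about 0.15 to 0.3 kg, two thin dark rings marked on its top. It lies loose and flat in either one of the two channels, long side along it, with 2 to 5 mm of play to the rail on each side. Origin: centre of its underside, on the deck; its y axis points towards the open end, as the filler's does.
- plate_end (a point): Middle of the aluminium plate's leading end (the one nearest the open end), at its underside: 80 mm along the plate's y axis from its origin. It starts 30 to 100 mm short of the open end; the opposite end of the plate, the one to push on, is 160 mm behind it.
- blue_plate: Blue plastic plate of the same shape and size (86 x 160 x 6 mm), loose on the deck in the other channel; origin at the centre of its underside; must stay where it is.
- bottle_a: amber glass longneck bottle, loose, upright, 61 mm diameter, 230 mm tall; origin at the centre of its underside; must stay where it is. Stands on the deck under one filling head.
- bottle_b: amber glass longneck bottle, loose, upright, 61 mm diameter, 230 mm tall; origin at the centre of its underside; must stay where it is. Stands on the deck under the other filling head.
- bottle_c: amber glass longneck bottle, loose, upright, 61 mm diameter, 230 mm tall; origin at the centre of its underside; must stay where it is. Stands on the bench, far left.
- bottle_d: amber glass longneck bottle, loose, upright, 61 mm diameter, 230 mm tall; origin at the centre of its underside; must stay where it is. Stands on the bench, far left.
- cap_cup: Open stainless cup, loose, 84 mm across the rim, 75 mm tall, on the bench to the left of the open end; origin at the centre of its underside; must stay where it is.
- wrench: Steel wrench, loose, 170 mm long, lying flat on the bench at the left; origin under its middle; must stay where it is.
Mind the look-alikes: they are no part of the job. Of the things like the alu_plate, leave any that is orange or red; of the rest the larger one is meant.

How it is judged:
At the end, for the whole second after the job is handed in: The aluminium plate lies at rest, flat (within 4 mm of deck height) and straight (within 0.12 rad) in its channel with 35 to 65 mm of it beyond the open end; the blue plate is within 12 mm, and every bottle, the cup and the wrench within 20 mm, of where they began, bottles and cup upright (y of plate_end in the frame of open_end between 0.035 and 0.065 m and z of plate_end in the frame of open_end between -0.004 and 0.004 m and angle between the y axis of alu_plate and the y axis of filler, either way round below 0.12 rad and linear speed of alu_plate below 0.01 m/s and distance of blue_plate from where it was at the start of the episode below 0.012 m and distance of each of bottle_a, bottle_b, bottle_c, bottle_d, cap_cup, wrench from where it was at the start of the episode below 0.02 m and angle between each of bottle_a, bottle_b, bottle_c, bottle_d, cap_cup's own z axis and vertical below 0.2 rad); the robot touches nothing.
It fails at once if the aluminium plate is lifted off the deck (z of alu_plate in the frame of filler above 0.048 m).
It fails at once if the aluminium plate is tipped up or tips over the edge (angle between alu_plate's own z axis and vertical above 0.12 rad).
It fails at once if the aluminium plate is flicked instead of pushed steadily (faster than 0.4 m/s) (linear speed of alu_plate above 0.4 m/s).
It fails at once if the blue plate is shifted by more than 12 mm (distance of blue_plate from where it was at the start of the episode above 0.012 m).
It fails at once if a bottle, the cup or the wrench is shifted by more than 20 mm or a bottle is tipped (distance of any of bottle_a, bottle_b, bottle_c, bottle_d, cap_cup, wrench from where it was at the start of the episode above 0.02 m or angle between any of bottle_a, bottle_b, bottle_c, bottle_d, cap_cup's own z axis and vertical above 0.2 rad).
It also fails if it takes over 50 s, if anything falls off the work surface, if the arm or the gripper's body presses on something with over 40 N, if the wrist force passes 120 N, or if a joint passes its speed limit or range.

## Working session

There is one attempt and no reset: what is moved stays moved. The work goes in short steps, Python scripts to look and compute and a tool call to move; the robot and the scene stay as the last step left them, time stands still between calls to the robot, and variables do not carry over. Pictures are saved under pics/ and viewed, at most 10 in all, crops included, and the job is handed in when it is done.

Besides the shell and the picture viewer there is one more tool, called after ">>>" as name(argument=value, ...) on one line, values as JSON. jog_arm: Moves the arm, as the interface text tells. Its arguments: {"type":"object","properties":{"rows":{"type":"string"},"force":{"type":"number"}},"required":["rows"]}

```bash
mkdir -p pics; cat > h.py <<'E'
import numpy as np, cv2
from scipy.spatial.transform import Rotation as R
from bench import ctrl, imaging, ticket
def rot(o):
    o=np.array(o,float)
    return o if o.shape==(3,3) else R.from_rotvec(o).as_matrix() if o.size==3 else R.from_quat(o).as_matrix()
def ray(c,u,v):
    f=210/np.tan(np.radians(c['vertical_fov'])/2)
    d=rot(c['orientation'])@np.array([(u-c['cx'])/f,(v-c['cy'])/f,1.]); return np.array(c['origin']),d
def onplane(c,u,v,z):
    o,d=ray(c,u,v); return o+d*(z-o[2])/d[2]
def proj(c,p):
    f=210/np.tan(np.radians(c['vertical_fov'])/2)
    q=rot(c['orientation']).T@(np.array(p)-np.array(c['origin'])); return c['cx']+f*q[0]/q[2],c['cy']+f*q[1]/q[2]
E
python3 - <<'E'
from h import *
s=ctrl.get_state(); print(s)
for n in("top","side"):
    c=imaging.get_image(n); cv2.imwrite(f"pics/{n}0.png",c['img']); print(n,{k:v for k,v in c.items() if k!='img'})
E
```

```text
{'time': 0.0, 'joint_positions': array([ 1.26014458,  0.32184864, -0.07010169,  1.45171195,  0.02261233,
        1.37077244, -0.05691171]), 'qd': array([-6.99612784e-05, -1.56252370e-03, -2.54669265e-04,  2.10378997e-04,
        1.71737830e-03, -7.71688880e-04,  2.05789155e-04]), 'joint_torque': array([ 4.98676254e-04, -4.91289675e+01, -4.03712187e-01, -3.12531531e+01,
       -6.38311403e-02,  4.38601209e-02,  1.63949699e-04]), 'position': array([ 0.20717617, -0.61550403,  0.22142644]), 'tool_rot': array([-3.09837604e+00, -5.07631064e-01,  6.58234855e-04]), 'ft_force': array([-0.21406241,  0.06012013,  0.38946857]), 'torque': array([ 0.05459779, -0.01110614,  0.04091749]), 'grip_force': 0.0, 'grip_width': 1.0014538963601731}
top {'vertical_fov': 53.93832583732823, 'cx': 275.48160189102987, 'cy': 206.6413993597717, 'origin': array([0.23077069, 0.08189427, 1.45639832]), 'orientation': array([-2.10670009,  2.16189092, -0.2113805 ])}
side {'vertical_fov': 48.25620181888728, 'cx': 281.22754827794546, 'cy': 200.26669137114624, 'origin': array([ 0.40348741, -1.00472521,  1.26605329]), 'orientation': array([-2.35276764,  0.11194734, -0.02128747])}
```

View pics/top0.png

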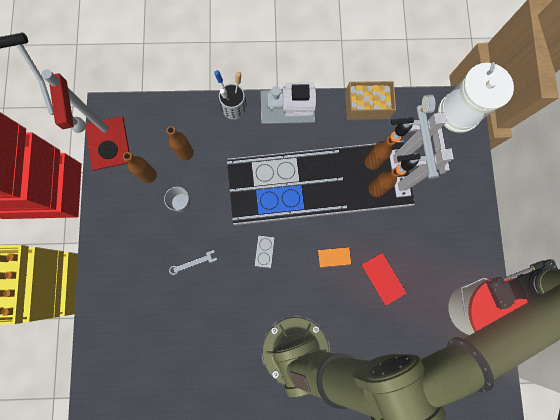

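View pics/side0.png

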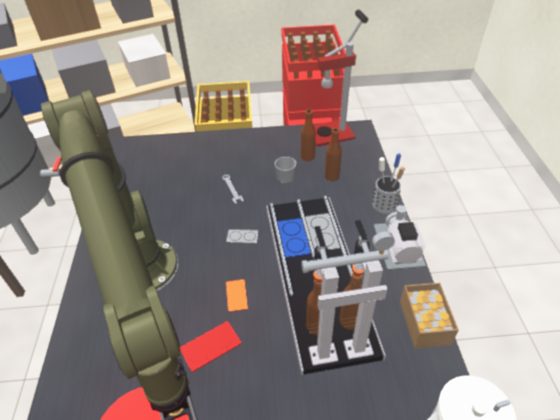

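Top view: the candidates are the grey plate in the deck's far channel (275,171), the small grey look-alike on the bench (264,252), orange (334,257), red (384,278) and blue (280,199). I choose the one at (275,171): it is the larger bare grey plate and it lies in a channel. The open end is at the left (~230,190). In the side view the same plate is at (320,230).

```bash
python3 - <<'E'
from h import *
c=imaging.get_image("top"); im=c['img']
cv2.imwrite("pics/crop1.png",cv2.resize(im[130:240,215:425],None,fx=3.8,fy=3.8,interpolation=cv2.INTER_CUBIC))
for n,(u,v) in dict(deckL=(230,159),deckL2=(234,224),deckR2=(414,205),base=(295,350)).items(): print(n,onplane(c,u,v,.04).round(3))
hsv=cv2.cvtColor(im,cv2.COLOR_BGR2HSV)
g=((hsv[...,1]<40)&(hsv[...,2]>120)).astype(np.uint8); b=cv2.inRange(hsv,(100,120,80),(130,255,255))
box=np.zeros_like(g); box[150:220,235:310]=1
for n,m in(("alu",g),("blue",b)):
    m=cv2.morphologyEx((m>0).astype(np.uint8)*box,cv2.MORPH_OPEN,np.ones((7,7)))
    k=max(cv2.findContours(m,0,2)[0],key=cv2.contourArea)
    P=np.array([onplane(c,u,v,.046)[:2] for u,v in k[:,0]+0.0],np.float32)
    r=cv2.minAreaRect(P*1000); print(n,r,cv2.boxPoints(r).round(0).tolist(),cv2.boundingRect(k))
E
```

```text
deckL [0.665 0.211 0.04 ]
deckL2 [0.432 0.199 0.04 ]
deckR2 [ 0.483 -0.432  0.04 ]
base [0.009 0.003 0.04 ]
alu ((616.0385131835938, 52.44208526611328), (127.41778564453125, 80.23255157470703), 88.64708709716797) [[574.0, -10.0], [655.0, -12.0], [658.0, 115.0], [577.0, 117.0]] (257, 160, 37, 23)
blue ((513.7283325195312, 39.60881423950195), (88.03614044189453, 160.64193725585938), 4.687800407409668) [[463.0, 116.0], [476.0, -44.0], [564.0, -37.0], [551.0, 123.0]] (256, 186, 48, 28)
```

View pics/crop1.png

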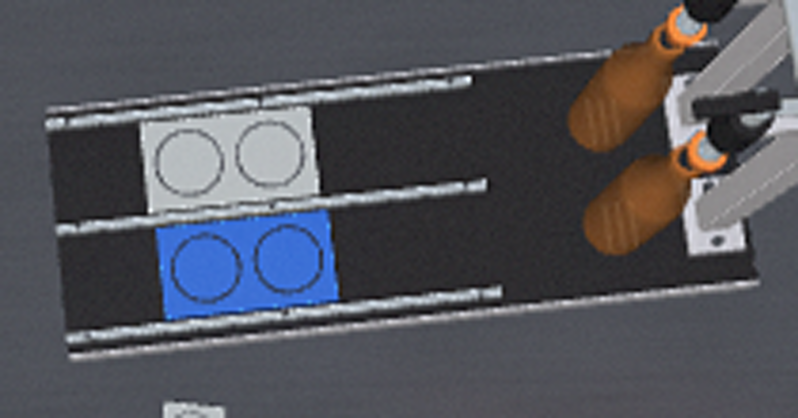

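The crop confirms the choice: two thin rings, bare grey, same size as the blue plate. Plate corners in the crop are about (142,122), (311,107), (320,191) and (149,213). The open end edge runs (47,107)–(70,357).

```bash
python3 - <<'E'
from h import *
c=imaging.get_image("top")
W=lambda x,y,z: onplane(c,(x+.5)/3.8-.5+215,(y+.5)/3.8-.5+130,z)[:2]
A=W(46,107,.04);B=W(70,357,.04);C=W(760,283,.04)
print("end w",np.linalg.norm(A-B),"len",np.linalg.norm(B-C))
yv=(B-C)/np.linalg.norm(B-C)
# rails direction, ends at z=.05
r=[(W(45,124,.05),W(470,81,.05)),(W(57,231,.05),W(487,185,.05)),(W(67,340,.05),W(501,292,.05))]
for a,b in r: d=a-b; print("rail",a.round(4),np.linalg.norm(d).round(4),np.degrees(np.arctan2(d[1],d[0])).round(2))
print("deck dir",np.degrees(np.arctan2(yv[1],yv[0])), "end mid",(A+B)/2)
yv=sum((a-b)/np.linalg.norm(a-b) for a,b in r); yv/=np.linalg.norm(yv); xv=np.array([yv[1],-yv[0]])
E0=(A+B)/2; E1=r[1][0]; print("E0,E1",E0,E1,"y",yv,"x",xv)
for n,p in dict(TL=(142,122),TR=(311,107),BR=(320,191),BL=(149,213)).items():
    q=W(*p,.046); print(n,q.round(4),"x,y rel end",((q-E1)@xv).round(4),((q-E1)@yv).round(4))
s=ctrl.get_state(); print(R.from_rotvec(s['tool_rot']).as_matrix().round(3))
# heading of tool
psi=np.arctan2(yv[1],yv[0]); M=R.from_rotvec(s['tool_rot']).as_matrix()
print("tool x heading",np.degrees(np.arctan2(M[1,0],M[0,0])),"tool y",np.degrees(np.arctan2(M[1,1],M[0,1])),"channel",np.degrees(psi))
E
```

```text
end w 0.23778607154059367 len 0.6391820422787896
rail [0.6505 0.223 ] 0.399 94.7
rail [0.5486 0.2126] 0.3991 94.9
rail [0.4473 0.2043] 0.3979 94.97
deck dir 94.75567301689046 end mid [0.55156472 0.21277996]
E0,E1 [0.55156472 0.21277996] [0.54855096 0.21261705] y [-0.08466833  0.99640919] x [0.99640919 0.08466833]
TL [0.6516 0.1332] x,y rel end 0.096 -0.0879
TR [ 0.6625 -0.025 ] x,y rel end 0.0935 -0.2464
BR [ 0.5816 -0.0304] x,y rel end 0.0123 -0.2449
BL [0.5644 0.1282] x,y rel end 0.0087 -0.0855
[[ 0.948  0.319 -0.   ]
 [ 0.319 -0.948  0.001]
 [-0.    -0.001 -1.   ]]
tool x heading 18.611448081009684 tool y -71.38855763053245 channel 94.85695270723606
```

>>> jog_arm(rows="0 -5 0 0 0 0 0.2; 0 -5 0 0 0 0 0.2; 0 -5 0 0 0 0 0.2; 0 -5 0 0 0 0 0.2; 0 0 0 0 0 0 0.2")

```text
time: 0.82
position: [0.1425, -0.4238, 0.2225]
tool_rot: [-3.1, -0.508, 0.001]
ft_force: [0.0, -0.7, -0.1]
grip_width: 0.52
grip_force: 0.0
```

>>> jog_arm(rows="5.8 -0.4 0 0 0 -0.13 0.2; 5.8 -0.4 0 0 0 -0.13 0.2; 5.8 -0.4 0 0 0 -0.13 0.2; 5.8 -0.4 0 0 0 -0.13 0.2; 0 0 0 0 0 0 0.2")

```text
time: 1.45
position: [0.3392, -0.2956, 0.2229]
tool_rot: [2.859, 1.302, 0.003]
ft_force: [-0.6, -0.9, 0.2]
grip_width: 0.402
grip_force: 0.0
```

>>> jog_arm(rows="5.8 -0.4 0 0 0 -0.13 0.2; 5.8 -0.4 0 0 0 -0.13 0.2; 5.8 -0.4 0 0 0 -0.13 0.2; 5.8 -0.4 0 0 0 -0.13 0.2; 0 0 0 0 0 0 0.2")

```text
time: 2.08
position: [0.4393, -0.0889, 0.223]
tool_rot: [2.43, 1.99, 0.003]
ft_force: [-0.3, -0.2, -0.8]
grip_width: 0.399
grip_force: 0.0
```

```bash
cat >> h.py <<'E'
E1=np.array([.5486,.2126]); yv=np.array([-0.0847,0.9964]); xv=np.array([.9964,.0847])
def rep():
    s=ctrl.get_state(); M=rot(s['tool_rot']); p=s['position']
    print("t",s['time'],"p",p.round(4),"filler xy",((p[:2]-E1)@xv).round(4),((p[:2]-E1)@yv).round(4),"F",s['ft_force'].round(2),"tool y head err rad",(np.arctan2(M[1,1],M[0,1])-np.arctan2(xv[1],xv[0])).round(4),"tilt",M[:,2].round(4),"w",s['grip_width'])
    return s,M
def need(x,y,z):
    s,M=rep(); g=np.r_[E1+x*xv+y*yv,z]; print("shift cm in tool",(M.T@(g-s['position'])*100).round(2), "in final-heading frame", ((y-(s['position'][:2]-E1)@yv)*-100).round(2))
E
python3 -c "
from h import *
need(.051,-.28,.2)"
```

```text
t 2.075 p [ 0.4393 -0.0889  0.223 ] filler xy -0.1345 -0.2912 F [-0.25 -0.19 -0.76] tool y head err rad -0.283 tilt [ 1.5e-03  7.0e-04 -1.0e+00] w 0.39882392658184457
shift cm in tool [ 6.25 17.49  2.33] in final-heading frame -1.12
```

>>> jog_arm(rows="0 0 0 0 0 -0.142 0.2; 0 0 0 0 0 -0.142 0.2; 0.4 6 0 0 0 0 0.2; 0.4 6 0 0 0 0 0.2; 0.3 6.5 0 0 0 0 0.2")

```text
time: 2.7
position: [0.6208, -0.0709, 0.2222]
tool_rot: [2.139, 2.3, -0.001]
ft_force: [0.2, -0.3, 0.6]
grip_width: 0.405
grip_force: 0.0
```

>>> jog_arm(rows="0 0 4 0 0 0 0.2; 0 0 4 0 0 0 0.2; 0 0 4 0 0 0 0.2; 0 0 0 0 0 0 0.2")

```text
time: 3.2
position: [0.6159, -0.0701, 0.0985]
tool_rot: [-2.133, -2.299, 0.008]
ft_force: [-0.9, -0.0, -0.2]
grip_width: 0.401
grip_force: 0.0
```

```bash
python3 - <<'E'
from h import *
need(.051,-.28,.043)
c=imaging.get_image("side"); im=c['img']; print(proj(c,np.r_[E1+.051*xv-.246*yv,.046]),proj(c,ctrl.get_state()['position']))
d=imaging.get_image("wrist")['img']
a=cv2.resize(im[180:340,240:410],(510,480),interpolation=cv2.INTER_CUBIC)
cv2.imwrite("pics/s2.png",np.hstack([a,cv2.resize(d,(290,218)).copy() if 0 else cv2.copyMakeBorder(cv2.resize(d,(290,218)),0,262,0,0,0)]))
E
```

```text
t 3.2 p [ 0.6159 -0.0701  0.0985] filler xy 0.0432 -0.2874 F [-0.9  -0.01 -0.2 ] tool y head err rad -0.01 tilt [-7.6e-03  5.0e-04 -1.0e+00] w 0.4008155524375888
shift cm in tool [0.74 0.82 5.54] in final-heading frame -0.74
(np.float64(327.08295402056103), np.float64(248.50315475940573)) (np.float64(329.2644963395439), np.float64(247.65061530923538))
```

View pics/s2.png

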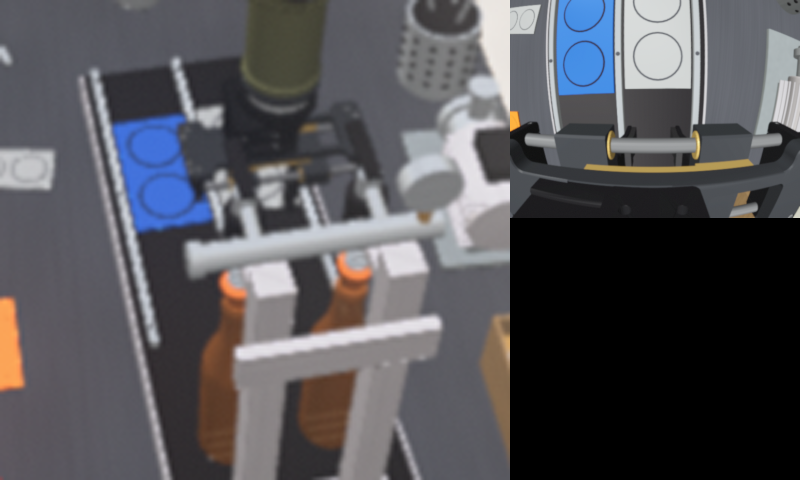

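The wrist view shows the fingers behind the alu plate's rear edge and between the rails. The side view is obstructed. Before lowering I'll check the lateral centring with the wrist camera.

```bash
cat >> h.py <<'E'
def fish(c,u,v,z):
    f=210/np.tan(np.radians(c['vertical_fov'])/2); a=np.array([u-c['cx'],v-c['cy']]); r=np.linalg.norm(a); t=r/f
    d=rot(c['orientation'])@np.r_[np.sin(t)*a/max(r,1e-9),np.cos(t)]; o=np.array(c['origin']); p=(o+d*(z-o[2])/d[2])[:2]
    return ((p-E1)@xv).round(4),((p-E1)@yv).round(4)
E
python3 - <<'E'
from h import *
c=imaging.get_image("wrist"); im=c['img']; print({k:v for k,v in c.items() if k!='img'})
cv2.imwrite("pics/w3.png",cv2.resize(im[100:300,140:460],(800,500),interpolation=cv2.INTER_CUBIC))
E
```

```text
{'vertical_fov': 65.70646984690485, 'cx': 276.6098341424309, 'cy': 214.7189130731215, 'origin': array([ 0.61302027, -0.00277415,  0.26479567]), 'orientation': array([2.8908259 , 0.10880578, 0.01451348])}
```

View pics/w3.png

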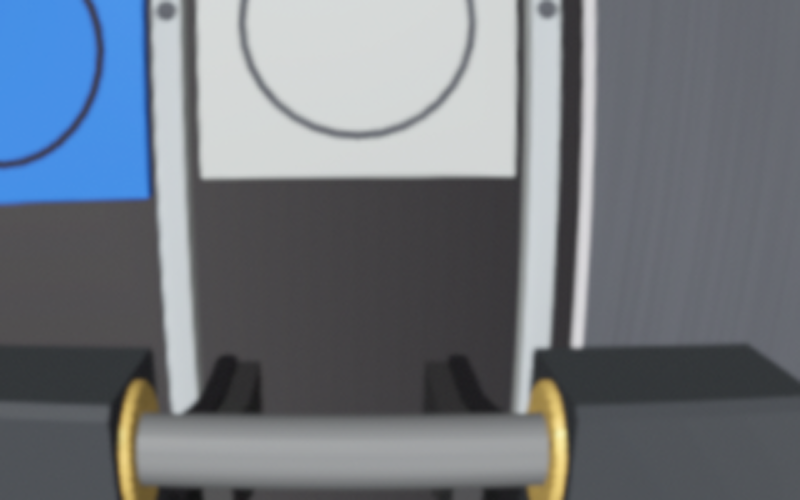

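Rear plate edge in the crop runs (202,179)–(517,177). At row 300 the rails are at columns ~165–195 and ~522–555.

```bash
python3 - <<'E'
from h import *
c=imaging.get_image("wrist")
for n,x,y,z in(("rearL",202,179,.046),("rearR",517,177,.046),("midrail L",166,300,.05),("midrail R",192,300,.05),("rightrail L",522,300,.05),("rightrail R",554,300,.05),("blue rear",148,198,.046)):
    print(n,fish(c,(x+.5)/2.5-.5+140,(y+.5)/2.5-.5+100,z))
E
```

```text
rearL (np.float64(0.0082), np.float64(-0.2446))
rearR (np.float64(0.0948), np.float64(-0.2447))
midrail L (np.float64(-0.0029), np.float64(-0.2777))
midrail R (np.float64(0.0046), np.float64(-0.2778))
rightrail L (np.float64(0.0967), np.float64(-0.2787))
rightrail R (np.float64(0.106), np.float64(-0.2788))
blue rear (np.float64(-0.0073), np.float64(-0.2495))
```

>>> jog_arm(rows="0.7 0.8 0 0 0 -0.01 0.2; 0 0 2.5 0 0 0 0.2; 0 0 1.5 0 0 0 0.2; 0 0 0.8 0 0 0 0.2; 0 0 0 0 0 0 0.2")

```text
time: 4.03
position: [0.6258, -0.06, 0.0542]
tool_rot: [-2.121, -2.317, 0.001]
ft_force: [0.2, 0.7, 0.0]
grip_width: 0.401
grip_force: 0.0
```

```bash
python3 -c "
from h import *
need(.051,-.27,.043)"
```

```text
t 4.025 p [ 0.6258 -0.06    0.0542] filler xy 0.0539 -0.2782 F [0.15 0.72 0.05] tool y head err rad 0.0033 tilt [-7.e-04  1.e-04 -1.e+00] w 0.4007354870754824
shift cm in tool [ 0.82 -0.28  1.12] in final-heading frame -0.82
```

>>> jog_arm(rows="0 -0.3 0.4 0 0 0 0.2; 0 0 0.4 0 0 0 0.2; 0 0 0.3 0 0 0 0.2; 0 0 0 0 0 0 0.2")

```text
time: 4.53
position: [0.6228, -0.0605, 0.0433]
tool_rot: [-2.122, -2.317, 0.001]
ft_force: [-0.2, -0.3, -0.6]
grip_width: 0.396
grip_force: 0.0
```

```bash
python3 -c "
from h import *
need(.051,-.27,.043)"
```

```text
t 4.525 p [ 0.6228 -0.0605  0.0433] filler xy 0.0508 -0.2784 F [-0.24 -0.27 -0.61] tool y head err rad 0.0031 tilt [-4.e-04 -1.e-04 -1.e+00] w 0.3961722062080374
shift cm in tool [0.84 0.02 0.03] in final-heading frame -0.84
```

>>> jog_arm(rows="0.8 0 0 0 0 0 0.2; 0.8 0 0 0 0 0 0.2; 0.6 0 0 0 0 0 0.2; 0.6 0 0 0 0 0 0.2; 0.6 0 0 0 0 0 0.2")

```text
time: 5.15
position: [0.6201, -0.0266, 0.0437]
tool_rot: [2.121, 2.316, -0.001]
ft_force: [-0.7, -1.8, 0.2]
grip_width: 0.4
grip_force: 0.6
```

>>> jog_arm(rows="0.6 0 0 0 0 0 0.2; 0.6 0 0 0 0 0 0.2; 0.6 0 0 0 0 0 0.2; 0.6 0 0 0 0 0 0.2; 0.6 0 0 0 0 0 0.2")

```text
time: 5.78
position: [0.6173, 0.0038, 0.0435]
tool_rot: [2.122, 2.317, -0.0]
ft_force: [0.4, -0.9, 0.5]
grip_width: 0.4
grip_force: 0.7
```

```bash
python3 - <<'E'
from h import *
need(.051,-.118,.043)
c=imaging.get_image("wrist"); cv2.imwrite("pics/w4.png",cv2.resize(c['img'][0:300,140:460],(640,600)))
E
```

```text
t 5.775 p [0.6173 0.0038 0.0435] filler xy 0.0508 -0.2139 F [ 0.4  -0.95  0.48] tool y head err rad 0.0032 tilt [-0.e+00 -1.e-04 -1.e+00] w 0.39950569325240437
shift cm in tool [9.59 0.05 0.05] in final-heading frame -9.59
```

View pics/w4.png

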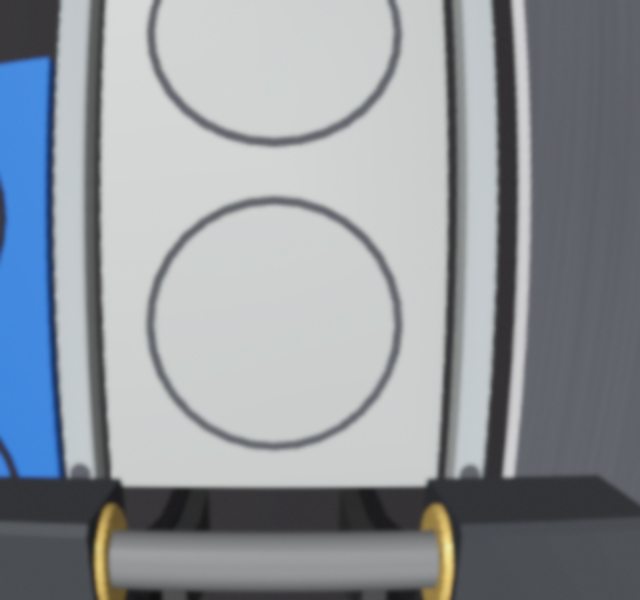

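The plate is pushed squarely between the rails. Its rear edge shows at crop row ~487, columns 110–440.

```bash
python3 - <<'E'
from h import *
c=imaging.get_image("wrist")
for x in(112,275,438): print(fish(c,x/2+140,487/2,.046))
rep()
E
```

```text
(np.float64(0.007), np.float64(-0.2022))
(np.float64(0.0501), np.float64(-0.2017))
(np.float64(0.0933), np.float64(-0.2019))
t 5.875 p [0.6172 0.0049 0.0435] filler xy 0.0507 -0.2128 F [-1.06 -0.99  0.32] tool y head err rad 0.0046 tilt [-2.e-04  1.e-03 -1.e+00] w 0.40169988898535064
```

>>> jog_arm(rows="0.8 0 0 0 0 0 0.2; 0.8 0 0 0 0 0 0.2; 0.8 0 0 0 0 0 0.2; 0.8 0 0 0 0 0 0.2; 0.8 0 0 0 0 0 0.2")

```text
time: 6.5
position: [0.6137, 0.044, 0.0434]
tool_rot: [-2.121, -2.317, 0.0]
ft_force: [-0.8, -0.8, -0.6]
grip_width: 0.398
grip_force: 0.3
```

>>> jog_arm(rows="0.8 0 0 0 0 0 0.2; 0.8 0 0 0 0 0 0.2; 0.8 0 0 0 0 0 0.2; 0 0 0 0 0 0 0.2")

```text
time: 7.0
position: [0.6117, 0.0685, 0.0437]
tool_rot: [-2.12, -2.318, -0.001]
ft_force: [-0.5, -0.2, 0.5]
grip_width: 0.401
grip_force: 0.0
```

```bash
python3 - <<'E'
from h import *
need(.051,-.118,.043)
c=imaging.get_image("top")
im=c['img']; print(proj(c,np.r_[E1+.051*xv+.05*yv,.046])); cv2.imwrite("pics/t5.png",cv2.resize(im[130:240,200:350],None,fx=4,fy=4,interpolation=cv2.INTER_CUBIC))
E
```

```text
t 7.0 p [0.6117 0.0685 0.0437] filler xy 0.0506 -0.1489 F [-0.5  -0.21  0.49] tool y head err rad 0.0047 tilt [ 2.e-04  6.e-04 -1.e+00] w 0.4009022413842391
shift cm in tool [3.09 0.05 0.07] in final-heading frame -3.09
(np.float64(214.20363985717842), np.float64(178.06358200981705))
```

View pics/t5.png

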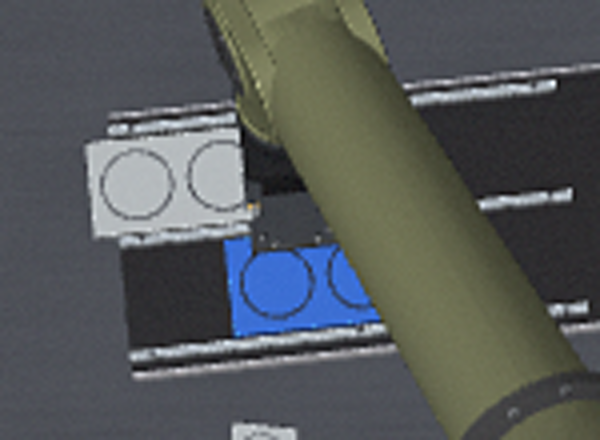

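Crop: the leading end is at column ~90 and the deck end at ~114, so the overhang is about 21 mm. It needs 28 mm more.

>>> jog_arm(rows="0.7 0 0 0 0 0 0.2; 0.7 0 0 0 0 0 0.2; 0.7 0 0 0 0 0 0.2; 0.6 0 0 0 0 0 0.2; 0 0 0 0 0 0 0.2")

```text
time: 7.68
position: [0.6092, 0.0952, 0.0436]
tool_rot: [-2.12, -2.318, -0.001]
ft_force: [-0.1, 0.1, 0.3]
grip_width: 0.397
grip_force: 0.0
```

```bash
python3 - <<'E'
from h import *
rep()
c=imaging.get_image("top"); im=c['img']
g=cv2.cvtColor(im,cv2.COLOR_BGR2HSV); m=((g[...,1]<40)&(g[...,2]>150)).astype(np.uint8)
m[:150]=0;m[200:]=0;m[:,:205]=0;m[:,275:]=0
m=cv2.morphologyEx(m,cv2.MORPH_OPEN,np.ones((7,7))); k=max(cv2.findContours(m,0,2)[0],key=cv2.contourArea)
P=np.array([onplane(c,u,v,.046)[:2] for u,v in k[:,0]]); Q=P-E1
x,y=Q@xv,Q@yv; e=y>y.max()-.012; print(cv2.boundingRect(k),"x",x.min(),x.max(),"lead",y.max(),"rear",y.min())
E
```

```text
t 7.675 p [0.6092 0.0952 0.0436] filler xy 0.0505 -0.1221 F [-0.1   0.06  0.32] tool y head err rad 0.0045 tilt [ 0.e+00  6.e-04 -1.e+00] w 0.39689953353186724
(219, 170, 15, 14) x 0.027272150212246025 0.07720185842249272 lead 0.033900174102033394 rear -0.01723290435230235
```

>>> jog_arm(rows="-1 0 0 0 0 0 0.2; -2 0 0 0 0 0 0.2; 0 0 -4 0 0 0 0.2; 0 0 -6 0 0 0 0.2; 0 0 -6 0 0 0 0.2")

```text
time: 8.35
position: [0.612, 0.0616, 0.205]
tool_rot: [2.124, 2.314, -0.001]
ft_force: [0.7, 0.3, 0.9]
grip_width: 0.404
grip_force: 0.0
```

>>> jog_arm(rows="-5 -3 0 0 0 0 0.2; -5 -5 0 0 0 0 0.2; 0 -5 0 0 0 0 0.2; 0 0 0 0 0 0 0.2")

```text
time: 8.85
position: [0.4934, -0.044, 0.2034]
tool_rot: [2.127, 2.31, -0.006]
ft_force: [1.5, 0.3, -0.0]
grip_width: 0.396
grip_force: 0.0
```

```bash
python3 - <<'E'
from h import *
rep()
c=imaging.get_image("top")
im=c['img']; cv2.imwrite("pics/t6.png",cv2.resize(im[130:260,150:350],None,fx=4,fy=4,interpolation=cv2.INTER_CUBIC))
E
```

```text
t 8.85 p [ 0.4934 -0.044   0.2034] filler xy -0.0768 -0.251 F [ 1.54  0.27 -0.02] tool y head err rad -0.0024 tilt [-0.0018 -0.0037 -1.    ] w 0.3960386349897741
```

View pics/t6.png

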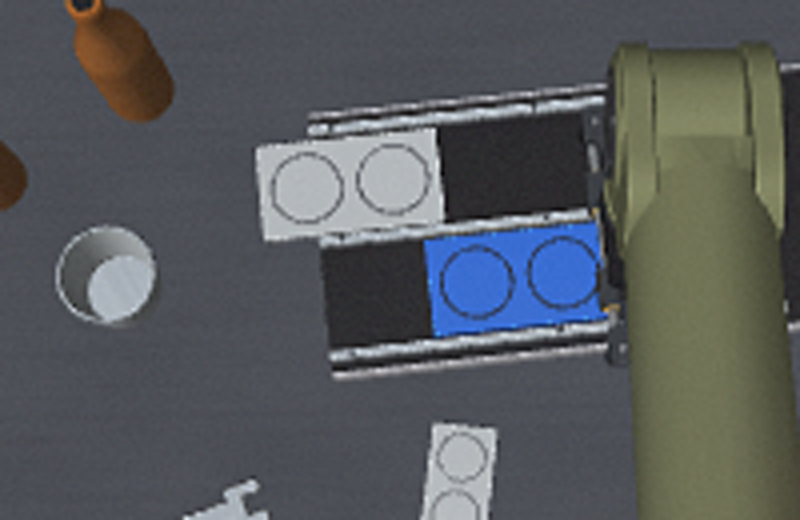

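The plate lies flat and straight, with its leading corners at (256,147) and (265,241) in the crop and its rear corners at (437,128) and (444,220). The blue plate and the cup look untouched.

```bash
python3 - <<'E'
from h import *
c=imaging.get_image("top")
for x,y in((256,147),(265,241),(437,128),(444,220),(428,240),(434,336)):
    p=onplane(c,(x+.5)/4-.5+150,(y+.5)/4-.5+130,.046)[:2]-E1; print((p@xv).round(4),(p@yv).round(4))
E
```

```text
0.0936 0.0484
0.008 0.0478
0.0937 -0.1121
0.0098 -0.1095
-0.0065 -0.0937
-0.0917 -0.09
```

```bash
python3 -c "
from h import *
print(ticket.close_job())"
```

```text
the job is handed in; nothing more can be done
None
```

The aluminium plate was pushed along its channel and measured about 48 mm over the open end, flat and straight, in the last picture; the blue plate and cup looked unmoved, the arm is clear, and the job is handed in (no verdict returned).

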